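# Press the frit home and record the bed height

## Task

Take the plain metal depth rod from the tube rack and slide it, head up, down the bore of the steel column on the stand; a frit is jammed part-way down, so press it firmly with the rod, without ramming, until it is home on the packed bed below. Leave the rod standing there on the frit, and slide the index beside the column down until its top is level with the top of the rod, so that it records the exposed length. Leave the two sample tubes in the rack and the other glassware alone.

Things in the scene. Friction and masses are not known exactly. Their poses are not given: they have to be found in the camera images.
- rod_mid (a point): Centre (half-way up) of the depth rod: bare metal, 140 mm long, z along it towards the head. Shaft 12 mm in diameter with a bevelled flat tip; the upper 36 mm is a round head 18 mm in diameter. 0.08 to 0.17 kg. It stands upright, head up, with 3 mm play in an 18 mm square hole of the tube rack, tip on the rack's floor, top 143 mm above the worktop.
- rod_top (a point): Centre of the flat top face of the rod's head; axes as the rod, z along it and up.
- rod_tip (a point): Centre of the rod's lower end face, 140 mm below its top.
- column_mouth (a point): Centre of the upper rim of the steel column, 100 mm above the worktop; axes of the stand. The column is an upright opaque round tube, 34 mm outside (43 mm at the flared rim); its bore is 15 mm, widening to about 24 mm over the top 8 mm. From here the index stands 110 mm along the stand's +y.
- frit (a joint): Height in m of the frit's underside above the bed: 0.010 to 0.020 at the start, 0 when home. The frit is a disc that fills the bore, its top 20 to 55 mm below the mouth at first; it stays where it is left, does not move under the rod's weight, and yields to about 8 N. When home on the hidden rigid bed (a hard stop) its top lies 40 to 65 mm below the mouth, different each time.
- index_top (a point): Centre of the flat top of the index; axes of the stand. The index is an upright 10 mm stem in a guide tube (26 mm across, its top 100 mm above the worktop) with a grey block on top: 16 mm across the stand's x, 28 mm along its y, 22 mm high; a thin steel blade 4 mm high, flush with the top, points 25 mm from the block towards the column.
- index (a joint): How far in m the index has been pushed down: 0 at its highest (top 240 mm above the worktop), 0.080 at its lowest; it starts between 0 and 0.018. It slides straight up and down against about 4 N of friction and stays where it is left.
- tube_a_mid (a point): Centre of a capped sample tube, 17 x 75 mm, standing in another hole of the same rack; its top is 78 mm above the worktop.
- tube_b_mid (a point): Centre of the second capped sample tube, as the first.
- rack: The tube rack, 55 x 128 x 58 mm, fixed, origin in the middle of its underside; two rows of five holes, rows 22 mm apart along its x, holes 22.5 mm apart along its y. Rod and tubes stand in three of the holes.
- flask: A small glass beaker, 53 mm wide and 70 mm high, behind the work; origin at the middle of its underside.
- jar: A small capped reagent bottle, 43 mm wide and 82 mm high, behind the work; origin at the middle of its underside.
- stand: The fixed stand that carries column and index: grey base plate 85 x 205 x 14 mm (x by y by z), origin in the middle of its underside; the column is at its -y end, the index at its +y end. It, with the frit and bed in it, bears a push of the rod up to 60 N; more is ramming.
- rod: The same depth rod as a body, origin at the centre of its tip.

How it is judged:
By the outcome, as a careful person would: the job done as asked, in the order asked, and still so for the second after the job is handed in, with the robot touching nothing.
It also fails if it takes over 53 s, if anything falls off the work surface, if the arm or the gripper's body presses on something with over 40 N, if the wrist force passes 120 N, or if a joint passes its speed limit or range.

## Robot

A 6-joint arm with a two-finger parallel gripper is mounted at the origin on a cart in front of the work surface, level with it; the furniture and walls round the work are solid. World frame = base frame: x ahead of the robot, y to its left, z up, the work surface at z = 0. Lengths are in mm, angles in rad, forces in N, time in s.
With the tool pointing down it reaches from about 350 to 775 mm from the base axis. Payload 7.3 kg.
Tool frame: the origin (TCP) lies between the finger pads; the fingertips stand 25 mm ahead of it and the grasp point (between the pads) lies 6 mm ahead of it; z points along the fingers, y is the line along which they close (so a half turn about z gives the same grasp; the last joint's range is limited). The gripper opens to 92 mm and grips with 3 to 60 N. Pads are 19 mm wide; open, the fingers measure 130 mm over their backs; the gripper's body (75 mm by 190 mm) begins 47 mm behind the grasp point.
Start: joints at [-1.413, 0.342, 1.524, -0, 1.275, -0.146], TCP at [157.075, -500.969, 251.741] pointing down, gripper open.
Joint ranges: [-2.53, 2.53], [-0.77, 2.02], [0.04, 2.7], [-1, 4.14], [0.28, 2.66], [-3.11, 3.11]. Speed limits (rad/s): [2.57, 2.57, 3.14, 3.14, 3.14, 3.14].

## Interface

Orientations are given as [roll, pitch, yaw] about the fixed x, y, z axes, in that order (R = Rz(yaw) Ry(pitch) Rx(roll)).
In Python, from plant import bot gives the robot as it stands.
- The arm moves only by the tool play_rows, never from a script. Its argument "commands" is a list of rows, each an object of numbers: "x", "y", "z": the shift along the tool's x, y, z in m; "twist": the turn about the tool's z in degrees. In form: [{"x": .., "y": .., "z": .., "twist": ..}, ...]. A call has exactly 8 rows; each row is the pose to reach, as a shift and turn from the pose commanded when the call began, along the tool's axes at that moment; what a row does not reach only later rows make up. A row lasts 1/10 s, in which the tool goes at most 50 mm and 8.59 degrees, less where a joint would pass 70% of its speed; a pose out of reach is approached as far as the arm can. A call with a gripper value outside its range is refused whole. "jaw" is the closure, from 0 (fully open) to 1 (shut), set as the call begins (left out, the last holds). The fingers move at their own pace and stop on an object; the grip force is fixed at half the most. Time passes only in rows, so rows that repeat a pose let the fingers close, or fill a call up. It gives the time, the measured TCP pose, the force, the opening and the grip force at its end, in the units of the state.
- bot.get_obs(): the state, without advancing time (a new reading comes with each control period).
- bot.capture(name): name is "scene" or "side" or "wrist"; returns a dict with "pixels" (480x640x3 uint8, red, green, blue), "fx", "fy", "cx", "cy" (pixels), "eye" and "rotation" of the camera in the world. Camera axes: x right, y down, z forward; pixel columns grow to the right and rows downward; lengths in mm; the calibration is good to about 2 mm. A picture is of the moment at which its call begins. There is no depth.
- bot.close_job(): hands the job in; it is judged then, once.
The state is a dict: "time": time; "joint_positions": joint angles; "dq": joint speeds; "tau": joint torques, N m; "tool_pos": TCP position; "tcp_rot": TCP orientation; "contact_force": force on the tool from outside, world axes, zero at the start; "moment": the same for the moment, N m; "grip_width": finger opening in mm; "finger_force": force on a finger pad.
Only numpy, scipy, OpenCV 4.12 (cv2) and the standard library are available. Lean on these libraries where they do the work, as an engineer would, in place of code of your own. Each camera call takes 0.05 s, during which the arm holds its last target. There are 200 camera calls.

## Working session

There is one attempt and no reset: what is moved stays moved. The work goes in short steps, Python scripts to look and compute and a tool call to move; the robot and the scene stay as the last step left them, time stands still between calls to the robot, and variables do not carry over. Pictures are saved under pics/ and viewed, at most 10 in all, crops included, and the job is handed in when it is done.

Besides the shell and the picture viewer there is one more tool, called after "Call:" as name(argument=value, ...) on one line, values as JSON. play_rows: Moves the arm, as the interface text tells. Its arguments: {"type":"object","properties":{"commands":{"type":"array"},"jaw":{"type":"number"}},"required":["commands"]}

```bash
ls; mkdir -p pics; python3 - <<'E'
from plant import bot
import cv2,json,numpy as np
o=bot.get_obs(); print(o)
for n in("scene","side"):
    c=bot.capture(n); cv2.imwrite(f"pics/{n}0.png",c["pixels"][:,:,::-1]); print(n,{k:np.round(v,4).tolist() for k,v in c.items() if k!="pixels"})
E
```

```text
pics
{'time': 0.0, 'joint_positions': array([-1.41302034e+00,  3.42714175e-01,  1.52498352e+00, -1.61105423e-05,
        1.27536804e+00, -1.45991529e-01]), 'dq': array([-0.0008902 , -0.0005426 ,  0.00214874,  0.0014232 , -0.00068682,
        0.0012191 ]), 'tau': array([-1.87609367e-03, -4.31251359e+01, -2.44214541e+01,  7.15456414e-02,
        5.61223039e-02, -1.36516101e-04]), 'tool_pos': array([ 157.00270657, -500.61109256,  251.06104869]), 'tcp_rot': array([-3.14013301e+00, -1.99051575e-04,  3.03772071e-01]), 'contact_force': array([-0.20104605,  0.07917136,  0.49139573]), 'moment': array([ 0.03951396, -0.03068361,  0.02805389]), 'finger_force': 0.0, 'grip_width': 91.82824266386757}
scene {'fx': 623.7997, 'fy': 623.7997, 'cx': 321.9181, 'cy': 239.355, 'eye': [-120.743, 751.3182, 892.9464], 'rotation': [-2.1342, 0.0143, -2.3844]}
side {'fx': 586.0138, 'fy': 586.0138, 'cx': 322.936, 'cy': 232.0232, 'eye': [345.7482, -1167.6814, 964.2241], 'rotation': [-2.1923, 0.0201, -0.2861]}
```

View pics/scene0.png

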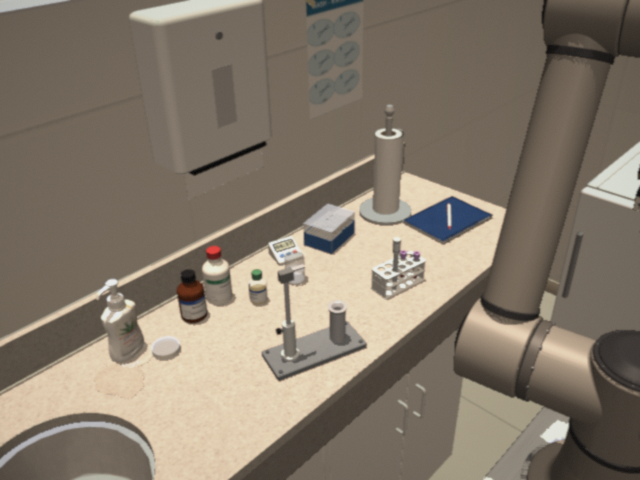

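View pics/side0.png

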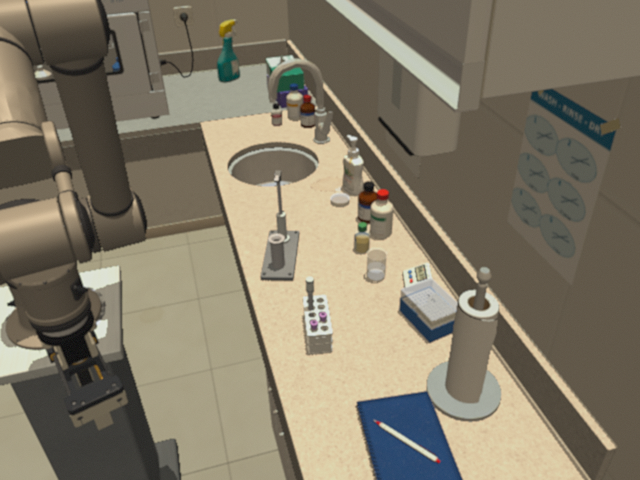

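The scene view has the rod top near (397,240), the column mouth near (338,307) and the index block near (287,275). In the side view they are at about (310,281), (276,238) and (279,176). I'll triangulate from these.

```bash
cat > h.py <<'E'
import numpy as np,cv2
from scipy.spatial.transform import Rotation as Ro
from plant import bot
def ray(c,u,v):
    R=Ro.from_euler('xyz',c["rotation"]).as_matrix() if np.size(c["rotation"])==3 else np.array(c["rotation"])
    d=R@np.array([(u-c["cx"])/c["fx"],(v-c["cy"])/c["fy"],1]); return np.array(c["eye"]),d/np.linalg.norm(d)
def plane(c,u,v,z):
    e,d=ray(c,u,v); return e+d*(z-e[2])/d[2]
def proj(c,p):
    R=Ro.from_euler('xyz',c["rotation"]).as_matrix(); q=R.T@(np.array(p)-c["eye"]); return np.array([c["fx"]*q[0]/q[2]+c["cx"],c["fy"]*q[1]/q[2]+c["cy"]])
def tri(r1,r2):
    A=np.c_[r1[1],-r2[1]]; t=np.linalg.lstsq(A,r2[0]-r1[0],rcond=None)[0]
    a,b=r1[0]+t[0]*r1[1],r2[0]+t[1]*r2[1]; return (a+b)/2,np.linalg.norm(a-b)
def crop(c,u,v,w,h,k,name):
    p=c["pixels"][v-h:v+h,u-w:u+w,::-1]; cv2.imwrite(name,cv2.resize(p,None,fx=k,fy=k,interpolation=cv2.INTER_CUBIC))
E
python3 - <<'E'
from h import *
s=bot.capture("scene");d=bot.capture("side")
for n,a,b,z in(("rod",(397,240),(310,281),143),("mouth",(338,307),(276,238),100),("index",(287,272),(279,176),232)):
    print(n,tri(ray(s,*a),ray(d,*b)),plane(s,*a,z),plane(d,*b,z))
A=cv2.resize(s["pixels"][220:380,230:430,::-1],None,fx=4,fy=4,interpolation=cv2.INTER_CUBIC)[:600]
cv2.imwrite("pics/s1.png",A)
cv2.imwrite("pics/d1.png",cv2.resize(d["pixels"][160:360,240:400,::-1],None,fx=3,fy=3,interpolation=cv2.INTER_CUBIC))
E
```

```text
rod (array([ 578.73399848, -221.14450079,  137.87979145]), np.float64(2.977253739791695)) [ 575.91037332 -215.1564187   143.        ] [ 575.84205781 -228.1743844   143.        ]
mouth (array([550.96363233,   9.60658752,  97.84341231]), np.float64(0.3022531100945618)) [548.9519256   11.65520884 100.        ] [550.59687304   6.81198058 100.        ]
index (array([589.7985698 , 107.73610239, 216.90067434]), np.float64(2.2198761878582363)) [575.45436539 121.71061796 232.        ] [583.81956868  80.61283804 232.        ]
```

View pics/s1.png

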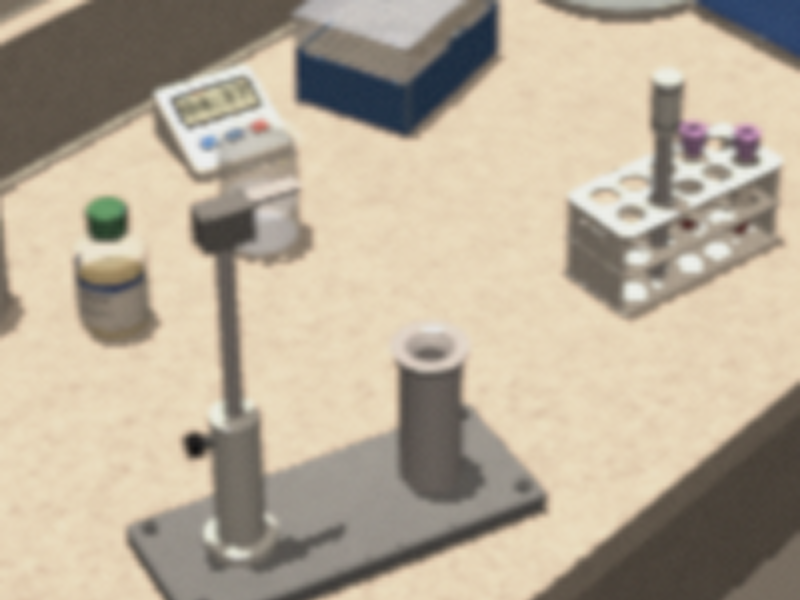

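View pics/d1.png

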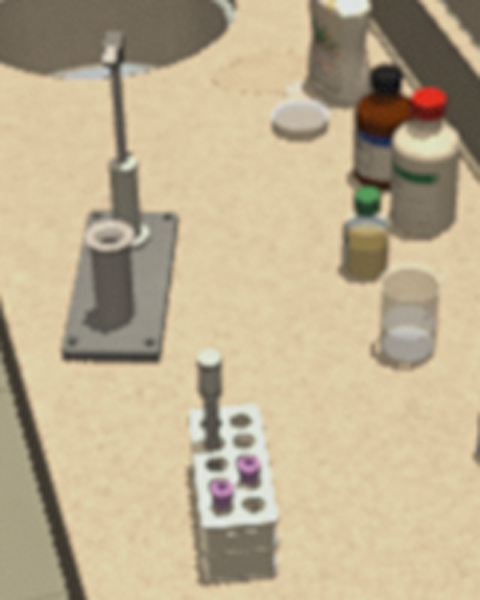

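```bash
cat >> h.py <<'E'
def shift(target,yaw):
    o=bot.get_obs();p=o["tool_pos"];R=Ro.from_euler('xyz',[np.pi,0,o["tcp_rot"][2]]).as_matrix()
    dy=(yaw-o["tcp_rot"][2]+np.pi)%(2*np.pi)-np.pi
    print("now",np.round(p,1),np.round(o["tcp_rot"],4),"F",np.round(o["contact_force"],1),"shift mm",np.round(R.T@(np.array(target)-p),1),"twist",round(-np.degrees(dy),2))
E
python3 - <<'E'
from h import *
from scipy.optimize import least_squares
s=bot.capture("scene");d=bot.capture("side")
for n,a,b,z in(("rod",(397,239.25),(309.7,279),143),("mouth",(337.75,306.5),(276.3,238.7),100),("idx",(286,272),(278.3,174.3),231)):
    print(n,tri(ray(s,*a),ray(d,*b)),plane(s,*a,z),plane(d,*b,z))
f=lambda q:np.r_[proj(s,[q[0],q[1],100])-(337.75,306.5),proj(d,[q[0],q[1],100])-(276.3,238.7),proj(s,[q[0]-110*np.sin(q[2]),q[1]+110*np.cos(q[2]),q[3]])-(286,272),proj(d,[q[0]-110*np.sin(q[2]),q[1]+110*np.cos(q[2]),q[3]])-(278.3,174.3)]
r=least_squares(f,[550,9,-.2,230]);print(r.x,r.fun.round(2))
# stand yaw check from blade base plate corners in side crop
P=[plane(d,240+u/3,160+v/3,14) for u,v in((66,350),(158,350),(178,215),(90,215))]
print(np.round(P,0)); shift([575,-222,235],np.pi/2+r.x[2])
E
```

```text
rod (array([ 578.17612712, -219.22802296,  141.53125047]), np.float64(1.580070227869655)) [ 577.83536722 -217.6580683   143.        ] [ 576.98882744 -221.54634569  143.        ]
mouth (array([552.01039921,   8.24370124,  97.08938614]), np.float64(1.3809660588790322)) [550.41694403  10.79309086 100.        ] [550.66061483   3.67674627 100.        ]
idx (array([588.77327123, 111.50148239, 219.67153889]), np.float64(1.496911028745349)) [577.87085668 121.99530767 231.        ] [584.36552767  91.11405283 231.        ]
[ 5.51250635e+02  8.42616691e+00 -3.49821332e-01  2.19820489e+02] [ 0.48 -0.71 -0.19 -1.11  0.11  0.24  0.24 -0.33]
[[501. -27.  14.]
 [575. -51.  14.]
 [640. 133.  14.]
 [562. 158.  14.]]
now [ 157.  -500.9  251.5] [-3.1412e+00 -1.0000e-04  3.0370e-01] F [ 0.9 -0.5  1. ] shift mm [ 482.2 -141.1   16.5] twist -52.55
```

Call:
play_rows(commands=[{"x": 0.03,"y": -0.009,"z": 0,"twist": -4},{"x": 0.075,"y": -0.022,"z": 0,"twist": -11},{"x": 0.12,"y": -0.035,"z": 0,"twist": -18},{"x": 0.165,"y": -0.049,"z": 0,"twist": -25},{"x": 0.21,"y": -0.062,"z": 0,"twist": -32},{"x": 0.255,"y": -0.075,"z": 0,"twist": -39},{"x": 0.3,"y": -0.088,"z": 0,"twist": -46},{"x": 0.345,"y": -0.102,"z": 0,"twist": -52.8}], jaw=0)

```text
time: 1.1
tool_pos: [457.2, -299.1, 251.8]
tcp_rot: [3.141, 0.0, 1.23]
contact_force: [0.3, -1.3, 0.4]
grip_width: 92.2
finger_force: 0.0
```

```bash
python3 -c "
from h import *
shift([577.5,-219.5,245],1.226)"
```

```text
now [ 457.2 -299.1  251.8] [3.1414e+00 3.0000e-04 1.2303e+00] F [ 0.3 -1.3  0.4] shift mm [115.2  86.8   6.8] twist 0.25
```

Call:
play_rows(commands=[{"x": 0.025,"y": 0.019,"z": 0,"twist": 0},{"x": 0.055,"y": 0.042,"z": 0,"twist": 0},{"x": 0.08,"y": 0.06,"z": 0.003,"twist": 0},{"x": 0.1,"y": 0.076,"z": 0.006,"twist": 0.2},{"x": 0.115,"y": 0.087,"z": 0.007,"twist": 0.2},{"x": 0.115,"y": 0.087,"z": 0.007,"twist": 0.2},{"x": 0.115,"y": 0.087,"z": 0.007,"twist": 0.2},{"x": 0.115,"y": 0.087,"z": 0.007,"twist": 0.2}])

```text
time: 1.9
tool_pos: [575.9, -222.3, 244.8]
tcp_rot: [-3.141, 0.0, 1.221]
contact_force: [-0.3, -0.8, -0.1]
grip_width: 91.5
finger_force: 0.0
```

```bash
python3 -c "
from h import *
c=bot.capture('wrist'); cv2.imwrite('pics/w1.png',c['pixels'][:,:,::-1])
print(c['eye'],c['rotation'],c['fx'],proj(c,[577.5,-219.5,143]))
shift([577.5,-219.5,245],1.226)"
```

```text
[ 604.59609968 -144.71549071  378.81815207] [ 2.83257903e+00  1.96454843e-04 -3.49273952e-01] 337.2417512828455 [323.94627549 244.11947279]
now [ 575.9 -222.4  244.9] [3.1416e+00 3.0000e-04 1.2208e+00] F [ 0.   0.6 -0.3] shift mm [ 3.3  0.5 -0.1] twist -0.3
```

View pics/w1.png

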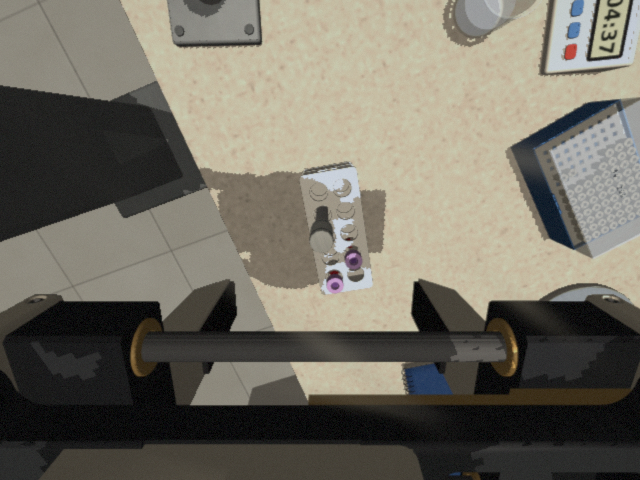

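The rod's top disc is near (321,240), so I'll put that on the z=143 plane. The column base is visible at the top edge of the picture.

```bash
python3 -c "
from h import *
c=bot.capture('wrist'); p=plane(c,321,240.5,143);print(p)
shift([p[0],p[1],132],1.226)
crop(c,321,238,40,30,10,'pics/w2.png')"
```

```text
[ 576.42095639 -216.28067971  143.        ]
now [ 575.9 -222.4  245. ] [3.1414e+00 3.0000e-04 1.2207e+00] F [ 0.6 -0.3 -0.7] shift mm [  6.   -1.7 113. ] twist -0.31
```

View pics/w2.png

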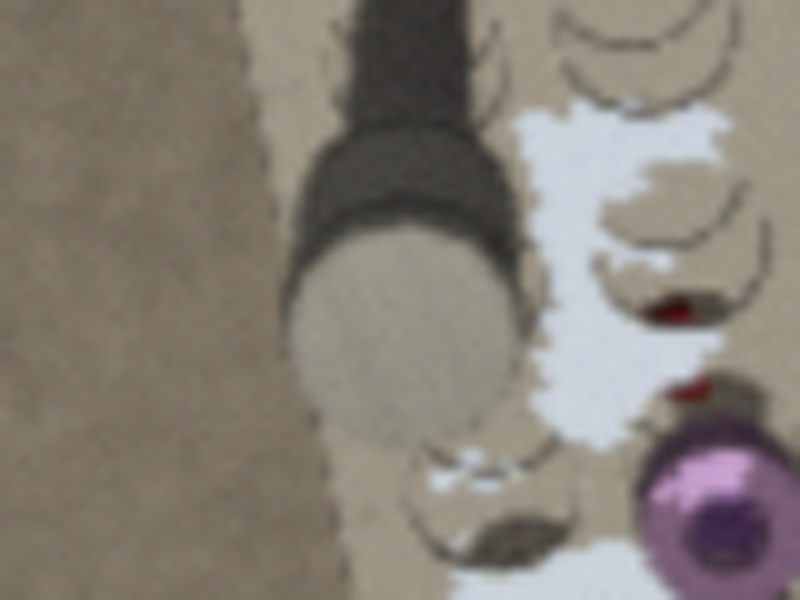

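The disc centre is at (321.5,241.7), which puts the rod near (576.5,-217). I'll descend and close.

Call:
play_rows(commands=[{"x": 0.005,"y": -0.001,"z": 0.005,"twist": -0.3},{"x": 0.005,"y": -0.001,"z": 0.02,"twist": -0.3},{"x": 0.005,"y": -0.001,"z": 0.045,"twist": -0.3},{"x": 0.005,"y": -0.001,"z": 0.07,"twist": -0.3},{"x": 0.005,"y": -0.001,"z": 0.092,"twist": -0.3},{"x": 0.005,"y": -0.001,"z": 0.107,"twist": -0.3},{"x": 0.005,"y": -0.001,"z": 0.111,"twist": -0.3},{"x": 0.005,"y": -0.001,"z": 0.111,"twist": -0.3}])

```text
time: 2.8
tool_pos: [577.0, -216.6, 133.3]
tcp_rot: [-3.141, -0.0, 1.227]
contact_force: [-1.2, -0.0, 0.4]
grip_width: 91.8
finger_force: 0.0
```

Call:
play_rows(commands=[{"x": 0,"y": 0,"z": 0,"twist": 0},{"x": 0,"y": 0,"z": 0,"twist": 0},{"x": 0,"y": 0,"z": 0,"twist": 0},{"x": 0,"y": 0,"z": 0,"twist": 0},{"x": 0,"y": 0,"z": 0,"twist": 0},{"x": 0,"y": 0,"z": 0,"twist": 0},{"x": 0,"y": 0,"z": 0,"twist": 0},{"x": 0,"y": 0,"z": 0,"twist": 0}], jaw=1)

```text
time: 3.6
tool_pos: [577.3, -216.7, 133.7]
tcp_rot: [-3.142, 0.0, 1.227]
contact_force: [-0.4, 0.0, -0.6]
grip_width: 32.5
finger_force: 0.0
```

Call:
play_rows(commands=[{"x": 0,"y": 0,"z": 0,"twist": 0},{"x": 0,"y": 0,"z": 0,"twist": 0},{"x": 0,"y": 0,"z": 0,"twist": 0},{"x": 0,"y": 0,"z": 0,"twist": 0},{"x": 0,"y": 0,"z": 0,"twist": 0},{"x": 0,"y": 0,"z": 0,"twist": 0},{"x": 0,"y": 0,"z": 0,"twist": 0},{"x": 0,"y": 0,"z": 0,"twist": 0}], jaw=1)

```text
time: 4.4
tool_pos: [577.3, -216.6, 133.7]
tcp_rot: [-3.141, 0.0, 1.227]
contact_force: [-0.4, 0.6, -0.4]
grip_width: 17.3
finger_force: 30.0
```

Call:
play_rows(commands=[{"x": 0,"y": 0,"z": -0.005,"twist": 0},{"x": 0,"y": 0,"z": -0.02,"twist": 0},{"x": 0,"y": 0,"z": -0.045,"twist": 0},{"x": 0,"y": 0,"z": -0.07,"twist": 0},{"x": 0,"y": 0,"z": -0.095,"twist": 0},{"x": 0,"y": 0,"z": -0.115,"twist": 0},{"x": 0,"y": 0,"z": -0.125,"twist": 0},{"x": 0,"y": 0,"z": -0.125,"twist": 0}])

```text
time: 5.2
tool_pos: [577.8, -216.9, 260.2]
tcp_rot: [3.139, 0.0, 1.227]
contact_force: [-0.5, -0.5, -0.8]
grip_width: 17.3
finger_force: 30.0
```

```bash
python3 -c "
from h import *
shift([551,8.4,258],1.223)"
```

```text
now [ 577.8 -216.9  260.2] [3.1386e+00 5.0000e-04 1.2271e+00] F [-0.5 -0.5 -0.8] shift mm [ 203.1 -101.2    2.2] twist 0.23
```

Call:
play_rows(commands=[{"x": 0.01,"y": -0.008,"z": 0,"twist": 0},{"x": 0.035,"y": -0.025,"z": 0,"twist": 0},{"x": 0.065,"y": -0.045,"z": 0,"twist": 0},{"x": 0.095,"y": -0.066,"z": 0,"twist": 0},{"x": 0.12,"y": -0.085,"z": 0,"twist": 0.2},{"x": 0.138,"y": -0.097,"z": 0.001,"twist": 0.2},{"x": 0.143,"y": -0.101,"z": 0.002,"twist": 0.2},{"x": 0.143,"y": -0.101,"z": 0.002,"twist": 0.2}])

```text
time: 6.0
tool_pos: [529.6, -46.8, 255.8]
tcp_rot: [-3.14, 0.0, 1.225]
contact_force: [1.0, -0.5, -1.0]
grip_width: 17.3
finger_force: 30.0
```

```bash
python3 -c "
from h import *
c=bot.capture('wrist'); cv2.imwrite('pics/w3.png',c['pixels'][:,:,::-1])
print(proj(c,[551,8.4,100]))
shift([551,8.4,258],1.223)"
```

```text
[325.35322209 160.35126628]
now [530.1 -47.8 256. ] [-3.1405e+00  5.0000e-04  1.2244e+00] F [ 0.6 -1.  -1.1] shift mm [60.   0.6 -2. ] twist 0.08
```

View pics/w3.png

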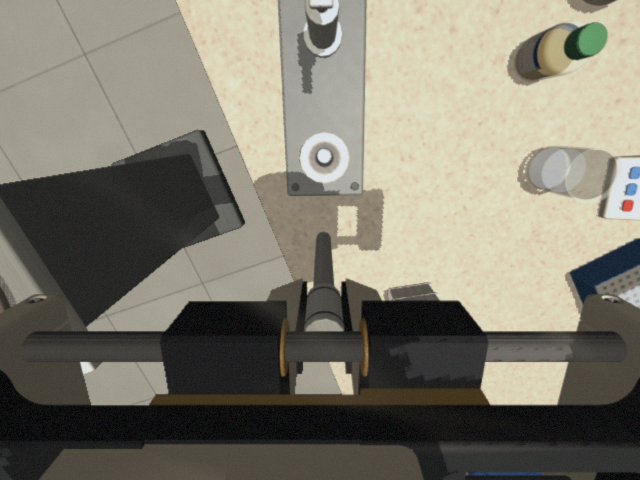

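The mouth is at (323.5,157.5), the rod tip at about (323,238), and the stand's edges are parallel to the tool x axis. I'll get the offset between tip and mouth from this same view.

```bash
python3 -c "
from h import *
c=bot.capture('wrist'); m=plane(c,323.5,157.5,100); t=plane(c,323,238,125.3)
g=c['pixels'].astype(int).sum(2)
o=bot.get_obs();y=o['tcp_rot'][2];R=Ro.from_euler('xyz',[np.pi,0,y]).as_matrix()
print(m,t,R.T@(m-t),R.T@(t-o['tool_pos']),R.T@(m-o['tool_pos']))"
```

```text
[550.97456499  10.04626578 100.        ] [529.32659415 -48.87865915 125.3       ] [62.77493812  0.29759764 25.3       ] [ -0.79919975  -0.79803255 130.86211649] [ 61.97573837  -0.50043492 156.16211649]
```

Call:
play_rows(commands=[{"x": 0.012,"y": 0,"z": 0,"twist": 0},{"x": 0.032,"y": 0,"z": 0,"twist": 0},{"x": 0.05,"y": 0,"z": 0,"twist": 0},{"x": 0.06,"y": 0,"z": 0,"twist": 0},{"x": 0.062,"y": 0,"z": 0,"twist": 0},{"x": 0.062,"y": 0,"z": 0.005,"twist": 0},{"x": 0.062,"y": 0,"z": 0.013,"twist": 0},{"x": 0.062,"y": 0,"z": 0.018,"twist": 0}])

```text
time: 6.9
tool_pos: [551.0, 9.7, 237.6]
tcp_rot: [-3.14, 0.001, 1.223]
contact_force: [0.1, 0.2, -1.1]
grip_width: 17.3
finger_force: 30.0
```

Call:
play_rows(commands=[{"x": 0,"y": 0,"z": 0.003,"twist": 0},{"x": 0,"y": 0,"z": 0.006,"twist": 0},{"x": 0,"y": 0,"z": 0.009,"twist": 0},{"x": 0,"y": 0,"z": 0.012,"twist": 0},{"x": 0,"y": 0,"z": 0.015,"twist": 0},{"x": 0,"y": 0,"z": 0.018,"twist": 0},{"x": 0,"y": 0,"z": 0.02,"twist": 0},{"x": 0,"y": 0,"z": 0.02,"twist": 0}])

```text
time: 7.7
tool_pos: [551.4, 10.4, 218.4]
tcp_rot: [-3.141, 0.0, 1.224]
contact_force: [0.4, -0.1, -1.4]
grip_width: 17.2
finger_force: 30.0
```

Call:
play_rows(commands=[{"x": 0,"y": 0,"z": 0.0015,"twist": 0},{"x": 0,"y": 0,"z": 0.003,"twist": 0},{"x": 0,"y": 0,"z": 0.0045,"twist": 0},{"x": 0,"y": 0,"z": 0.006,"twist": 0},{"x": 0,"y": 0,"z": 0.0075,"twist": 0},{"x": 0,"y": 0,"z": 0.009,"twist": 0},{"x": 0,"y": 0,"z": 0.0105,"twist": 0},{"x": 0,"y": 0,"z": 0.012,"twist": 0}])

```text
time: 8.5
tool_pos: [551.6, 10.3, 206.6]
tcp_rot: [3.141, 0.0, 1.224]
contact_force: [0.8, 0.5, -2.0]
grip_width: 17.1
finger_force: 30.0
```

Call:
play_rows(commands=[{"x": 0,"y": 0,"z": 0.0015,"twist": 0},{"x": 0,"y": 0,"z": 0.003,"twist": 0},{"x": 0,"y": 0,"z": 0.0045,"twist": 0},{"x": 0,"y": 0,"z": 0.006,"twist": 0},{"x": 0,"y": 0,"z": 0.0075,"twist": 0},{"x": 0,"y": 0,"z": 0.009,"twist": 0},{"x": 0,"y": 0,"z": 0.0105,"twist": 0},{"x": 0,"y": 0,"z": 0.012,"twist": 0}])

```text
time: 9.3
tool_pos: [551.9, 10.3, 195.8]
tcp_rot: [3.14, -0.0, 1.224]
contact_force: [-2.3, 0.6, 7.0]
grip_width: 17.6
finger_force: 30.0
```

Call:
play_rows(commands=[{"x": 0,"y": 0,"z": 0.001,"twist": 0},{"x": 0,"y": 0,"z": 0.0015,"twist": 0},{"x": 0,"y": 0,"z": 0.002,"twist": 0},{"x": 0,"y": 0,"z": 0.0025,"twist": 0},{"x": 0,"y": 0,"z": 0.003,"twist": 0},{"x": 0,"y": 0,"z": 0.0035,"twist": 0},{"x": 0,"y": 0,"z": 0.004,"twist": 0},{"x": 0,"y": 0,"z": 0.004,"twist": 0}])

```text
time: 10.1
tool_pos: [551.8, 10.3, 191.8]
tcp_rot: [3.14, -0.0, 1.224]
contact_force: [-0.8, 0.6, 5.4]
grip_width: 17.5
finger_force: 30.0
```

Call:
play_rows(commands=[{"x": 0,"y": 0,"z": 0.001,"twist": 0},{"x": 0,"y": 0,"z": 0.0015,"twist": 0},{"x": 0,"y": 0,"z": 0.002,"twist": 0},{"x": 0,"y": 0,"z": 0.0025,"twist": 0},{"x": 0,"y": 0,"z": 0.003,"twist": 0},{"x": 0,"y": 0,"z": 0.0035,"twist": 0},{"x": 0,"y": 0,"z": 0.004,"twist": 0},{"x": 0,"y": 0,"z": 0.0045,"twist": 0}])

```text
time: 10.9
tool_pos: [552.1, 10.3, 187.9]
tcp_rot: [3.139, -0.001, 1.224]
contact_force: [-2.4, 0.2, 12.0]
grip_width: 17.4
finger_force: 30.0
```

Call:
play_rows(commands=[{"x": 0,"y": 0,"z": 0.0005,"twist": 0},{"x": 0,"y": 0,"z": 0.001,"twist": 0},{"x": 0,"y": 0,"z": 0.0015,"twist": 0},{"x": 0,"y": 0,"z": 0.002,"twist": 0},{"x": 0,"y": 0,"z": 0.0025,"twist": 0},{"x": 0,"y": 0,"z": 0.003,"twist": 0},{"x": 0,"y": 0,"z": 0.0035,"twist": 0},{"x": 0,"y": 0,"z": 0.004,"twist": 0}])

```text
time: 11.7
tool_pos: [553.1, 10.5, 187.5]
tcp_rot: [3.134, -0.002, 1.224]
contact_force: [-7.7, 2.8, 33.8]
grip_width: 17.3
finger_force: 30.3
```

Call:
play_rows(commands=[{"x": 0,"y": 0,"z": -0.001,"twist": 0},{"x": 0,"y": 0,"z": -0.002,"twist": 0},{"x": 0,"y": 0,"z": -0.003,"twist": 0},{"x": 0,"y": 0,"z": -0.003,"twist": 0},{"x": 0,"y": 0,"z": -0.003,"twist": 0},{"x": 0,"y": 0,"z": -0.003,"twist": 0},{"x": 0,"y": 0,"z": -0.003,"twist": 0},{"x": 0,"y": 0,"z": -0.003,"twist": 0}])

```text
time: 12.5
tool_pos: [552.2, 10.3, 187.8]
tcp_rot: [3.138, -0.001, 1.224]
contact_force: [-3.8, 0.5, 14.8]
grip_width: 17.3
finger_force: 30.1
```

Call:
play_rows(commands=[{"x": 0,"y": 0,"z": 0,"twist": 0},{"x": 0,"y": 0,"z": 0,"twist": 0},{"x": 0,"y": 0,"z": 0,"twist": 0},{"x": 0,"y": 0,"z": 0,"twist": 0},{"x": 0,"y": 0,"z": 0,"twist": 0},{"x": 0,"y": 0,"z": 0,"twist": 0},{"x": 0,"y": 0,"z": 0,"twist": 0},{"x": 0,"y": 0,"z": 0,"twist": 0}], jaw=0.35)

```text
time: 13.3
tool_pos: [551.5, 10.3, 185.1]
tcp_rot: [-3.142, 0.0, 1.224]
contact_force: [-0.8, 0.1, -0.7]
grip_width: 59.9
finger_force: 0.0
```

Call:
play_rows(commands=[{"x": 0,"y": 0,"z": -0.002,"twist": 0},{"x": 0,"y": 0,"z": -0.008,"twist": 0},{"x": 0,"y": 0,"z": -0.018,"twist": 0},{"x": 0,"y": 0,"z": -0.03,"twist": 0},{"x": 0,"y": 0,"z": -0.04,"twist": 0},{"x": 0,"y": 0,"z": -0.045,"twist": 0},{"x": 0,"y": 0,"z": -0.045,"twist": 0},{"x": 0,"y": 0,"z": -0.045,"twist": 0}])

```text
time: 14.1
tool_pos: [551.4, 10.3, 230.1]
tcp_rot: [-3.141, 0.0, 1.224]
contact_force: [-0.4, 0.3, -0.3]
grip_width: 59.5
finger_force: 0.0
```

Call:
play_rows(commands=[{"x": 0,"y": 0,"z": -0.003,"twist": 0},{"x": 0,"y": 0,"z": -0.003,"twist": 0},{"x": 0,"y": 0,"z": -0.003,"twist": 0},{"x": 0,"y": 0,"z": -0.003,"twist": 0},{"x": 0,"y": 0,"z": -0.003,"twist": 0},{"x": 0,"y": 0,"z": -0.003,"twist": 0},{"x": 0,"y": 0,"z": -0.003,"twist": 0},{"x": 0,"y": 0,"z": -0.003,"twist": 0}], jaw=1)

```text
time: 14.9
tool_pos: [551.5, 10.3, 233.2]
tcp_rot: [-3.142, 0.0, 1.224]
contact_force: [0.3, -0.0, -0.1]
grip_width: 1.7
finger_force: 0.0
```

Call:
play_rows(commands=[{"x": 0,"y": 0,"z": 0,"twist": 0},{"x": 0,"y": 0,"z": 0,"twist": 0},{"x": 0,"y": 0,"z": 0,"twist": 0},{"x": 0,"y": 0,"z": 0.001,"twist": 0},{"x": 0,"y": 0,"z": 0.002,"twist": 0},{"x": 0,"y": 0,"z": 0.003,"twist": 0},{"x": 0,"y": 0,"z": 0.004,"twist": 0},{"x": 0,"y": 0,"z": 0.005,"twist": 0}])

```text
time: 15.7
tool_pos: [551.5, 10.3, 228.1]
tcp_rot: [-3.142, 0.0, 1.224]
contact_force: [0.5, 0.3, 0.1]
grip_width: 0.5
finger_force: 0.0
```

```bash
python3 -c "
from h import *
s=bot.capture('scene');d=bot.capture('side');w=bot.capture('wrist')
a=cv2.resize(w['pixels'][:,120:520],(400,480)); 
b=cv2.resize(s['pixels'][210:370,250:383],(400,480),interpolation=cv2.INTER_CUBIC)
cv2.imwrite('pics/m1.png',np.hstack([a,b])[:,:,::-1])
o=bot.get_obs();print(o['tool_pos'],o['grip_width'],o['contact_force'])"
```

```text
[551.51179059  10.32047209 228.12898279] 0.4664960265036484 [-0.69676889 -0.14687009  0.35437306]
```

View pics/m1.png

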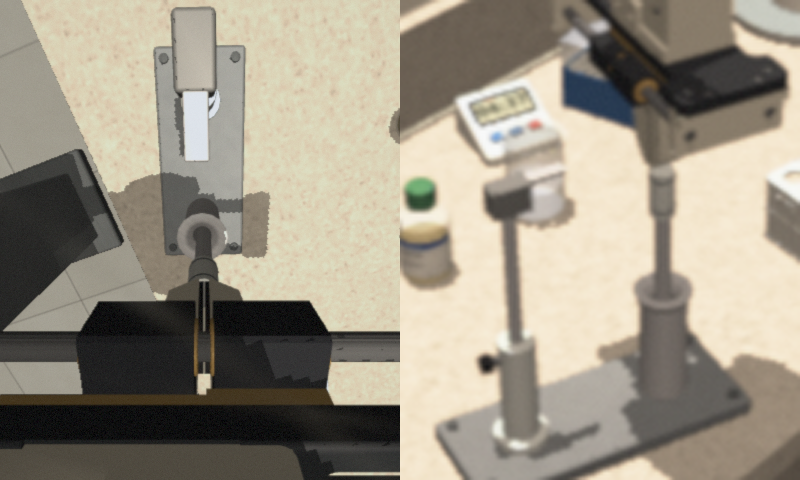

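The rod stands in the column under the closed fingers. The index block's top face centre is at wrist pixel (314,48). I'll press the rod from above to confirm the hard stop and use that as the height reference.

Call:
play_rows(commands=[{"x": 0,"y": 0,"z": 0.001,"twist": 0},{"x": 0,"y": 0,"z": 0.002,"twist": 0},{"x": 0,"y": 0,"z": 0.003,"twist": 0},{"x": 0,"y": 0,"z": 0.004,"twist": 0},{"x": 0,"y": 0,"z": 0.005,"twist": 0},{"x": 0,"y": 0,"z": 0.006,"twist": 0},{"x": 0,"y": 0,"z": 0.0065,"twist": 0},{"x": 0,"y": 0,"z": 0.007,"twist": 0}])

```text
time: 16.65
tool_pos: [552.5, 10.2, 222.6]
tcp_rot: [3.138, -0.001, 1.224]
contact_force: [-0.5, -0.7, 9.2]
grip_width: 0.5
finger_force: 4.6
```

```bash
python3 -c "
from h import *
c=bot.capture('wrist')
o=bot.get_obs();print(o['tool_pos'],o['contact_force'])"
```

```text
[552.50017353  10.2256201  222.65131631] [0.78798933 0.06232421 7.44036925]
```

Call:
play_rows(commands=[{"x": 0,"y": 0,"z": 0.0005,"twist": 0},{"x": 0,"y": 0,"z": 0.001,"twist": 0},{"x": 0,"y": 0,"z": 0.0015,"twist": 0},{"x": 0,"y": 0,"z": 0.002,"twist": 0},{"x": 0,"y": 0,"z": 0.0025,"twist": 0},{"x": 0,"y": 0,"z": 0.003,"twist": 0},{"x": 0,"y": 0,"z": 0.003,"twist": 0},{"x": 0,"y": 0,"z": 0.003,"twist": 0}])

```text
time: 17.5
tool_pos: [554.0, 10.1, 222.4]
tcp_rot: [3.132, -0.002, 1.224]
contact_force: [-0.6, -0.4, 20.3]
grip_width: 0.2
finger_force: 10.0
```

The hard stop is confirmed: TCP z is 222.5 on the rod top, so the top is near 197.5. I'll lift and go over to the index.

Call:
play_rows(commands=[{"x": 0,"y": 0,"z": -0.004,"twist": 0},{"x": 0,"y": 0,"z": -0.012,"twist": 0},{"x": 0,"y": 0,"z": -0.025,"twist": 0},{"x": 0,"y": 0,"z": -0.04,"twist": 0},{"x": 0,"y": 0,"z": -0.052,"twist": 0},{"x": 0,"y": 0,"z": -0.06,"twist": 0},{"x": 0,"y": 0,"z": -0.06,"twist": 0},{"x": 0,"y": 0,"z": -0.06,"twist": 0}])

```text
time: 18.3
tool_pos: [551.3, 10.4, 277.8]
tcp_rot: [-3.141, 0.0, 1.224]
contact_force: [-0.2, -0.0, -0.0]
grip_width: 0.3
finger_force: 0.0
```

```bash
python3 -c "
from h import *
c=bot.capture('wrist'); cv2.imwrite('pics/w4.png',c['pixels'][:,:,::-1])
o=bot.get_obs();print(o['tool_pos'],o['tcp_rot'])
y=o['tcp_rot'][2];q=[551.5+110*np.cos(y),10.3+110*np.sin(y)]
for z in (220,225,230):print(z,proj(c,[q[0],q[1],z]))
shift([q[0],q[1],280],y)"
```

```text
[551.23163638  10.34729363 277.51149155] [-3.14039764e+00  3.82996814e-04  1.22355987e+00]
220 [323.41527927  75.59275103]
225 [323.40136715  74.03704359]
230 [323.38665132  72.39146281]
now [551.2  10.3 277.5] [-3.1404e+00  4.0000e-04  1.2236e+00] F [ 0.2 -0.3  0.2] shift mm [110.    0.3  -2.5] twist -0.0
```

View pics/w4.png

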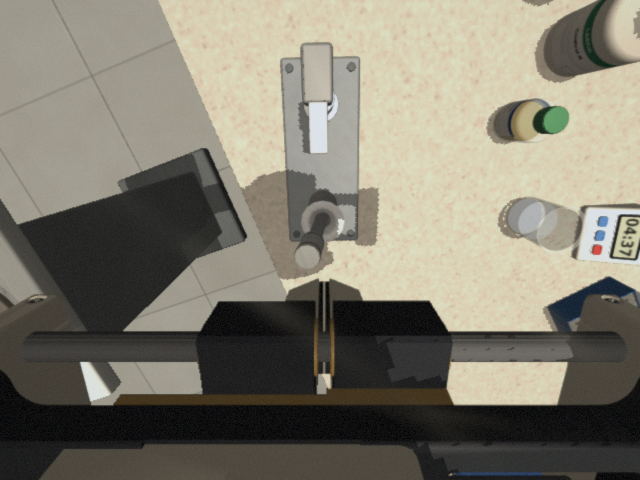

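The rod stands in the column leaning slightly within its bore play, with its head at (308,257). The index block's top is centred at (317,71), about 3 mm to tool −y and 110.5 mm ahead.

Call:
play_rows(commands=[{"x": 0.01,"y": 0,"z": 0,"twist": 0},{"x": 0.03,"y": -0.001,"z": 0,"twist": 0},{"x": 0.055,"y": -0.0015,"z": 0,"twist": 0},{"x": 0.08,"y": -0.002,"z": 0,"twist": 0},{"x": 0.1,"y": -0.003,"z": 0,"twist": 0},{"x": 0.1105,"y": -0.003,"z": 0,"twist": 0},{"x": 0.1105,"y": -0.003,"z": 0,"twist": 0},{"x": 0.1105,"y": -0.003,"z": 0,"twist": 0}])

```text
time: 19.15
tool_pos: [586.1, 115.0, 277.9]
tcp_rot: [-3.141, 0.001, 1.224]
contact_force: [1.1, 0.1, 0.3]
grip_width: 0.9
finger_force: 0.0
```

Call:
play_rows(commands=[{"x": 0,"y": 0,"z": 0.004,"twist": 0},{"x": 0,"y": 0,"z": 0.008,"twist": 0},{"x": 0,"y": 0,"z": 0.012,"twist": 0},{"x": 0,"y": 0,"z": 0.016,"twist": 0},{"x": 0,"y": 0,"z": 0.019,"twist": 0},{"x": 0,"y": 0,"z": 0.022,"twist": 0},{"x": 0,"y": 0,"z": 0.025,"twist": 0},{"x": 0,"y": 0,"z": 0.028,"twist": 0}])

```text
time: 19.95
tool_pos: [586.4, 115.3, 250.1]
tcp_rot: [3.141, -0.0, 1.224]
contact_force: [-1.2, 0.2, 4.1]
grip_width: 0.5
finger_force: 1.8
```

```bash
python3 -c "
from h import *
s=bot.capture('scene');d=bot.capture('side')
b=cv2.resize(s['pixels'][210:370,250:383],(400,480),interpolation=cv2.INTER_CUBIC)
a=cv2.resize(d['pixels'][110:270,220:353],(400,480),interpolation=cv2.INTER_CUBIC)
cv2.imwrite('pics/m2.png',np.hstack([a,b])[:,:,::-1])"
```

```text
(no output)
```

View pics/m2.png

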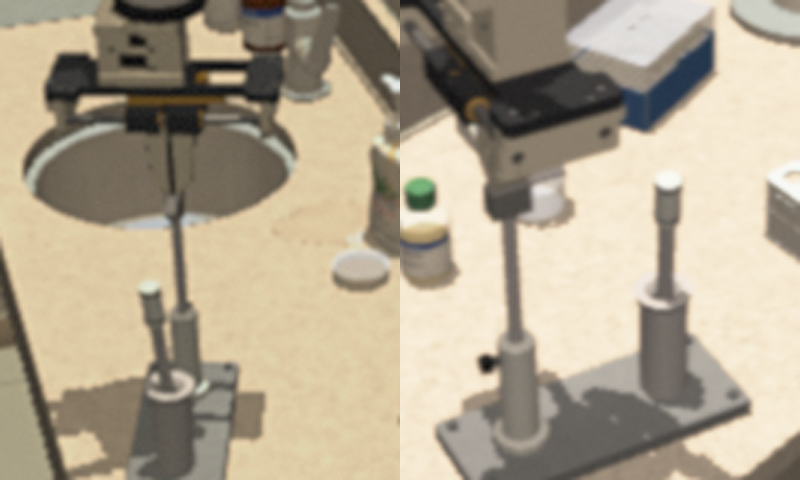

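The fingertips are centred on the index block and already pushing it, with tips at z≈225. The rod leans only by its bore play. I'll continue down to TCP z≈222.2.

Call:
play_rows(commands=[{"x": 0,"y": 0,"z": 0.002,"twist": 0},{"x": 0,"y": 0,"z": 0.005,"twist": 0},{"x": 0,"y": 0,"z": 0.008,"twist": 0},{"x": 0,"y": 0,"z": 0.011,"twist": 0},{"x": 0,"y": 0,"z": 0.014,"twist": 0},{"x": 0,"y": 0,"z": 0.017,"twist": 0},{"x": 0,"y": 0,"z": 0.019,"twist": 0},{"x": 0,"y": 0,"z": 0.02,"twist": 0}])

```text
time: 20.85
tool_pos: [586.4, 115.3, 229.9]
tcp_rot: [3.142, 0.0, 1.224]
contact_force: [-0.2, 0.1, 3.4]
grip_width: 0.6
finger_force: 1.7
```

Call:
play_rows(commands=[{"x": 0,"y": 0,"z": 0.001,"twist": 0},{"x": 0,"y": 0,"z": 0.002,"twist": 0},{"x": 0,"y": 0,"z": 0.003,"twist": 0},{"x": 0,"y": 0,"z": 0.004,"twist": 0},{"x": 0,"y": 0,"z": 0.005,"twist": 0},{"x": 0,"y": 0,"z": 0.006,"twist": 0},{"x": 0,"y": 0,"z": 0.0065,"twist": 0},{"x": 0,"y": 0,"z": 0.0065,"twist": 0}])

```text
time: 21.65
tool_pos: [586.4, 115.3, 223.6]
tcp_rot: [3.141, 0.0, 1.224]
contact_force: [1.1, 0.7, 3.0]
grip_width: 0.3
finger_force: 1.2
```

Call:
play_rows(commands=[{"x": 0,"y": 0,"z": 0.0005,"twist": 0},{"x": 0,"y": 0,"z": 0.001,"twist": 0},{"x": 0,"y": 0,"z": 0.0014,"twist": 0},{"x": 0,"y": 0,"z": 0.0014,"twist": 0},{"x": 0,"y": 0,"z": 0.0014,"twist": 0},{"x": 0,"y": 0,"z": 0.0014,"twist": 0},{"x": 0,"y": 0,"z": 0.0014,"twist": 0},{"x": 0,"y": 0,"z": 0.0014,"twist": 0}])

```text
time: 22.45
tool_pos: [586.4, 115.2, 222.2]
tcp_rot: [3.141, 0.0, 1.224]
contact_force: [1.7, 0.9, 2.8]
grip_width: 0.4
finger_force: 1.2
```

```bash
python3 -c "
from h import *
o=bot.get_obs();print(o['tool_pos'],o['contact_force'])
import time
s=bot.capture('scene');o=bot.get_obs();print(o['tool_pos'])"
```

```text
[586.37105961 115.23517899 222.24409475] [1.6684373  0.87576419 2.77575277]
[586.3621121  115.27083886 222.25207307]
```

Call:
play_rows(commands=[{"x": 0,"y": 0,"z": -0.003,"twist": 0},{"x": 0,"y": 0,"z": -0.012,"twist": 0},{"x": 0,"y": 0,"z": -0.03,"twist": 0},{"x": 0,"y": 0,"z": -0.05,"twist": 0},{"x": 0,"y": 0,"z": -0.07,"twist": 0},{"x": 0,"y": 0,"z": -0.08,"twist": 0},{"x": 0,"y": 0,"z": -0.08,"twist": 0},{"x": 0,"y": 0,"z": -0.08,"twist": 0}])

```text
time: 23.3
tool_pos: [586.0, 115.2, 301.6]
tcp_rot: [-3.141, 0.001, 1.224]
contact_force: [-0.4, -0.6, -0.4]
grip_width: 0.8
finger_force: 0.0
```

```bash
python3 -c "
from h import *
# rod top: bright disc near the expected spot in each fixed view
P=[]
for n in('scene','side'):
    c=bot.capture(n); u,v=proj(c,[549,11,197]).round().astype(int)
    g=cv2.cvtColor(c['pixels'],cv2.COLOR_RGB2HSV)[v-9:v+10,u-9:u+10]
    m=((g[...,2]>185)&(g[...,1]<45)).astype(np.uint8)
    k,l,st,ce=cv2.connectedComponentsWithStats(m)
    i=1+np.argmax(st[1:,4]) if k>1 else 0; q=ce[i]+[u-9,v-9]; print(n,(u,v),q,st[i,4]); P.append(ray(c,*q))
print(tri(*P)); o=bot.get_obs();print(o['tool_pos'],o['contact_force'])"
```

```text
scene (np.int64(338), np.int64(268)) [337.82550336 266.58724832] 298
side (np.int64(272), np.int64(205)) [269.08695652 204.65217391] 23
(array([544.3617171 ,  13.15198151, 199.82198502]), np.float64(7.192326399009766))
[585.84810339 115.168852   301.00773905] [-0.61908452  0.22993469  0.48548385]
```

```bash
python3 -c "
from plant import bot
print(bot.close_job())"
```

```text
the job is handed in; nothing more can be done
None
```

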